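# Twist the used-blade pot home

## Robot

A 6-joint arm with a two-finger parallel gripper is mounted at the origin on the work surface. World frame = base frame: x ahead of the robot, y to its left, z up, the work surface at z = 0. Lengths are in mm, angles in degrees, forces in N, time in s.
With the tool pointing down it reaches from about 300 to 850 mm from the base axis. Payload 4.2 kg.
Tool frame: the origin (TCP) lies midway between the tips of the shut fingers; the grasp point (between the pads) lies 19 mm behind it; z points along the fingers, x is the direction in which the jaws open and shut, and the axes are right-handed (so a half turn about z gives the same grasp; the last joint's range is limited). The gripper opens to 91 mm and grips with 3 to 60 N. Pads are 32 mm wide; open, the fingers measure 118 mm over their backs; the gripper's body (76 mm by 178 mm) begins 60 mm behind the grasp point.
Start: joints at [64.057, 18.312, 89.639, -0, 72.044, -1.146], TCP at [241.168, 521.998, 213.976] pointing down, gripper open.
Joint ranges: [-177.97, 177.97], [-48.28, 115.42], [12.27, 149.76], [-77.06, 257.06], [2.81, 150.46], [-146.56, 146.56]. Speed limits (degrees/s): [147.25, 147.25, 180, 180, 180, 180].

## Interface

Orientations are given as [roll, pitch, yaw] about the fixed x, y, z axes, in that order (R = Rz(yaw) Ry(pitch) Rx(roll)).
In Python, from workcell import monitor, vision, job, models gives the robot as it stands.
- The arm moves only by the shell command python3 -m creep 'ROWS' [FORCE]. ROWS is text: rows parted by semicolons, each of 7 numbers parted by spaces: the shift along the world's x, y, z in cm, then the turn, a rotation vector about the world's x, y, z in rad, then the gripper's target within -1 to 1 (shut at 1, half-way at 0, fully open at -1). In form: tx ty tz ax ay az hand; .... A call has 1 to 12 rows; each row shifts and turns the pose as measured when the row begins; what a row does not reach is not made up. A row lasts 1/12 s, in which the tool goes at most 41.7 mm and 7.16 degrees, less where a joint would pass 70% of its speed; a pose out of reach is approached as far as the arm can. A call is refused whole if a number of a shift passes 4.17 or a number of a turn 0.125, either way. A call with a gripper value outside its range is refused whole. The fingers move at their own pace and stop on an object; FORCE is the grip in N (left out, the last holds). Time passes only in rows, so rows that do not move let the fingers close. It gives the time, the measured TCP pose, the force and the opening at its end, in the units of the state.
- monitor.state(): the state, without advancing time (a new reading comes with each control period).
- vision.grab_frame(name): name is "scene" or "side" or "wrist"; returns a dict with "img" (420x560x3 uint8, red, green, blue), "mtx" (3x3 intrinsics, pixels), "view" (4x4, takes a point from world to camera coordinates). Camera axes: x right, y down, z forward; pixel columns grow to the right and rows downward; lengths in mm; the calibration is good to about 2 mm. A picture is of the moment at which its call begins. There is no depth.
- job.job_done(): hands the job in, once; it reports no verdict.
Trained networks look in the newest picture that a camera, given by its name, has taken for a name from the list of things; names that differ only in an ending like _2 or _b are one class to them, and where a whole thing is asked for, a point or a joint stands for the part that bears it (a point fixed in the world has none). Each returns a list of dicts, best first, with "confidence" (0 to 1); they miss things now and then, are a little off and sometimes report something else, mostly with a low value. They report only what shows in the picture. A call takes as long as a camera call. They do not tell look-alikes from the thing itself.
- models.search_frame(camera, query): "rect" ([left, top, right, bottom] in pixels, round what is visible of it).
- models.mark_of(camera, query): "at" ([column, row] in pixels: a listed point, or the origin of a listed thing).
The state is a dict: "time_s": time; "qpos": joint angles; "qvel": joint speeds; "effort": joint torques, N m; "ee_pos": TCP position; "ee_rot": TCP orientation; "force": force on the tool from outside, world axes, zero at the start; "torque": the same for the moment, N m; "gripper_width": finger opening in mm.
Only numpy, scipy, OpenCV 4.12 (cv2) and the standard library are available. Lean on these libraries where they do the work, as an engineer would, in place of code of your own. Each camera call takes 0.05 s, during which the arm holds its last target.

## Task

Two steel used-blade pots stand in plywood holders on the craft table; one of them stands proud of its holder with its fin askew. Twist that pot down, not ramming it straight in, until it sits fully home on the bottom of its holder with its fin in line with the holder's long sides, and let go. Leave the other pot as it is.

Things in the scene. Friction and masses are not known exactly. Their poses are not given: they have to be found in the camera images.
- pot: The proud pot (sizes in mm): closed steel cylinder, diameter 52, height 98, collar of diameter 56 round the top 12; across its lid an upright fin to grip and turn it by (46 long, 14 thick, 98 to 122 above the underside). Under 0.35 kg. Origin: centre of the underside; z up, x along the fin. Starts 22 to 26 above home, fin 40 to 65 degrees counter-clockwise (from above) of the holder's x: turn it clockwise.
- holder: The proud pot's holder, fixed (mm): plywood block 140 (x) by 90 (y) by 80 high, a round well of diameter 76 in the middle, floor 14 above the table. Origin: centre of its underside, on the well's axis; a dark ridge at each end of the top runs along x. Four sprung felt pads grip the pot: straight down takes 8 to 15 N, turned as it sinks about half, with up to 0.5 N m; grip the fin firmly (45 N).
- pot2: The other pot, same shape, origin and axes, already fully home in its own holder with its fin in line: underside on the well's floor, fin's top 136 above the table, fin along the holder's x. Not to be disturbed.
- holder2: The other pot's holder, same shape, origin and axes as the first, fixed to the table elsewhere.
Mind the look-alikes: they are no part of the job. What is shaped like the holder but blue, orange or pink is not meant.

How it is judged:
By the outcome, as a careful person would: the job done as asked, in the order asked, and still so for the second after the job is handed in, with the robot touching nothing.
It also fails if it takes over 38 s, if anything falls off the work surface, if the arm or the gripper's body presses on something with over 40 N, if the wrist force passes 120 N, or if a joint passes its speed limit or range.

## Working session

There is one attempt and no reset: what is moved stays moved. The work goes in short steps, Python scripts to look and compute and a shell command to move; the robot and the scene stay as the last step left them, time stands still between calls to the robot, and variables do not carry over. Pictures are saved under pics/ and viewed, and the job is handed in when it is done.

```bash
mkdir -p pics; ls
python3 - <<'E'
from workcell import monitor, vision, models
import cv2
print(monitor.state())
for c in ["scene","side","wrist"]:
    f=vision.grab_frame(c); cv2.imwrite(f"pics/{c}0.png",f["img"][:,:,::-1])
    for q in ["pot","holder"]:
        print(c,q,[(r["rect"],round(r["confidence"],2)) for r in models.search_frame(c,q)],[(r["at"],round(r["confidence"],2)) for r in models.mark_of(c,q)])
E
```

```text
pics
{'time_s': 0.0, 'qpos': array([ 6.40556905e+01,  1.83498813e+01,  8.97067285e+01, -4.12894683e-04,
        7.20423943e+01, -1.14759404e+00]), 'qvel': array([ 0.0804903 ,  0.02889754,  0.05751932,  0.05067438,  0.06873454,
       -0.07847342]), 'effort': array([-1.25843559e-03, -4.12445927e+01, -2.31978571e+01,  7.27015338e-02,
        4.52915090e-02, -1.28211072e-04]), 'ee_pos': array([240.95161974, 521.52580257, 213.13572642]), 'ee_rot': array([-1.79998410e+02,  9.89921787e-02,  6.52034136e+01]), 'force': array([-0.51305393, -0.46392326,  0.14670282]), 'torque': array([-0.00107447, -0.02337352, -0.01958177]), 'gripper_width': 91.43853157570503}
scene pot [([224.1, 202.0, 249.4, 238.2], 0.67)] [([241.5, 237.0], 0.94), ([332.4, 329.1], 0.67)]
scene holder [([214.8, 136.3, 259.0, 172.4], 0.91), ([211.5, 216.4, 266.5, 260.2], 0.84), ([297.3, 290.5, 364.8, 350.4], 0.77), ([153.5, 131.4, 205.1, 170.8], 0.57)] [([328.8, 328.3], 0.87), ([236.3, 248.8], 0.76), ([321.4, 186.4], 0.71), ([182.1, 157.5], 0.67)]
side pot [([263.9, 111.4, 277.3, 127.6], 0.66)] [([318.4, 195.1], 0.96), ([268.5, 133.8], 0.58)]
side holder [([295.1, 178.3, 336.5, 213.6], 0.87), ([194.5, 223.4, 248.4, 267.7], 0.83), ([345.9, 295.2, 410.1, 342.4], 0.78), ([248.3, 112.3, 287.7, 143.2], 0.77), ([271.6, 269.0, 333.6, 324.9], 0.63)] [([371.7, 326.5], 0.93), ([268.6, 135.2], 0.73), ([299.1, 303.3], 0.71), ([315.2, 201.6], 0.68), ([221.3, 250.4], 0.56)]
wrist pot [] []
wrist holder [] []
```

View pics/scene0.png

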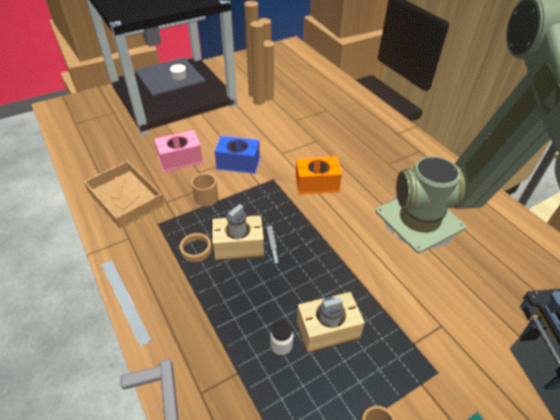

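View pics/side0.png

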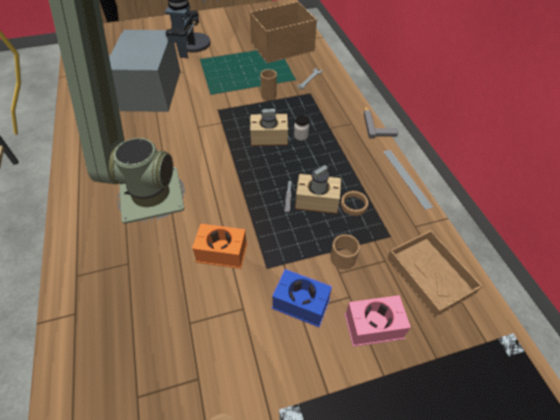

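View pics/wrist0.png

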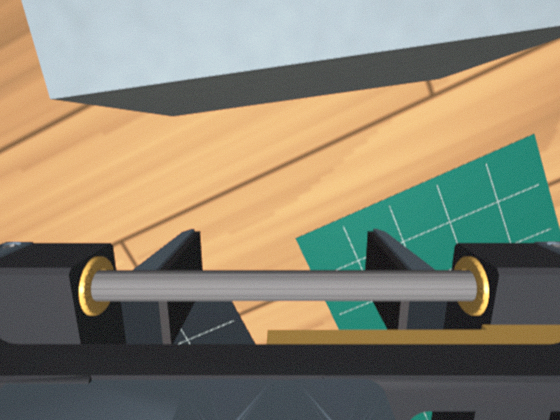

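Two plywood candidates, in scene and side pixels:
- A: scene (238,235), side (319,190).
- B: scene (331,320), side (269,127).

The blue, orange and pink blocks are look-alikes. A looks proud with its fin askew, so I'll check it in a crop and triangulate.

```bash
cat > h.py <<'E'
import numpy as np, cv2
from workcell import monitor, vision, models
def P(f): return f["mtx"]@f["view"][:3]
def tri(fa,a,fb,b):
    X=cv2.triangulatePoints(P(fa),P(fb),np.array(a,float).reshape(2,1),np.array(b,float).reshape(2,1)); return (X[:3]/X[3]).ravel()
def onz(f,p,z):
    R=f["view"][:3,:3];t=f["view"][:3,3];c=-R.T@t
    d=R.T@np.linalg.inv(f["mtx"])@np.array([p[0],p[1],1.]);return c+d*(z-c[2])/d[2]
def proj(f,X):
    q=P(f)@np.append(X,1);return q[:2]/q[2]
E
python3 - <<'E'
from h import *
a=vision.grab_frame("scene");b=vision.grab_frame("side")
def crop(f,x,y,r=38): return cv2.resize(np.ascontiguousarray(f["img"][y-r:y+r,x-r:x+r,::-1]),(390,390),interpolation=cv2.INTER_CUBIC)
g=np.vstack([np.hstack([crop(a,238,230),crop(b,319,186)])])
cv2.imwrite("pics/A.png",g)
cv2.imwrite("pics/B.png",np.hstack([crop(a,331,320),crop(b,269,127)]))
print("A origin",tri(a,(236.3,248.8),b,(315.2,201.6)),"pot",tri(a,(241.5,237),b,(318.4,195.1)))
print("B origin",tri(a,(328.8,328.3),b,(268.6,135.2)),"pot",tri(a,(332.4,329.1),b,(268.5,133.8)))
E
```

```text
A origin [ 553.51765622 -189.69641088   -8.29907189] pot [ 545.02015874 -193.48413406   36.59845891]
B origin [476.46880333 171.68517508   9.45629048] pot [474.20794439 178.4940968   12.73140935]
```

View pics/A.png

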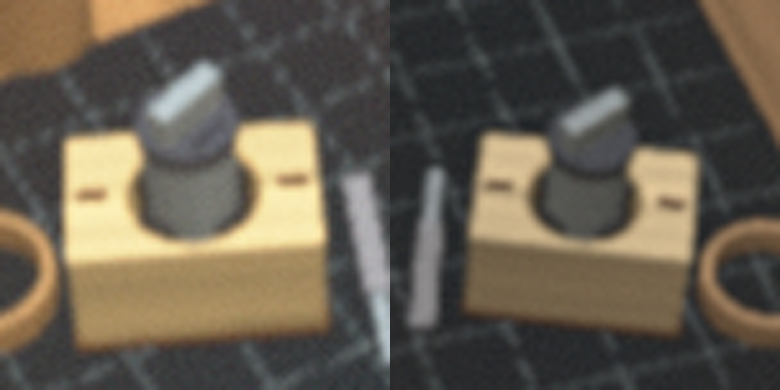

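View pics/B.png

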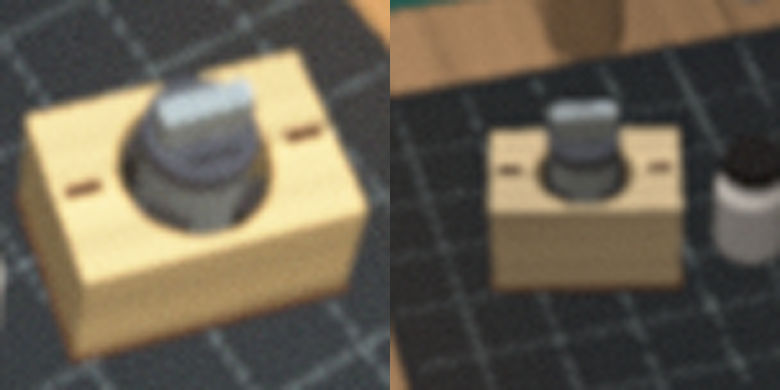

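A is clearly the proud one: its pot stands high and its fin is skewed from the ridges. B is low and in line with its ridges. I'll measure A's ridges and fin from both views.

Run:
```python
from h import *
a=vision.grab_frame("scene");b=vision.grab_frame("side")
s=76/390
A=lambda x,y:(200+x*s-.4,192+y*s-.4); B=lambda x,y:(281+(x-390)*s-.4,148+y*s-.4)
rn=tri(a,A(292,180),b,B(500,186)); rf=tri(a,A(92,194),b,B(671,203))
print("ridge near/far",rn,rf,"mid",(rn+rf)/2,"yaw",np.degrees(np.arctan2(*(rf-rn)[1::-1])))
ft=tri(a,A(185,92),b,B(597,113)); print("fin top",ft)
for f,M,e1,e2 in((a,A,(155,113),(215,70)),(b,B,(567,134),(626,94))):
    p,q=onz(f,M(*e1),ft[2]),onz(f,M(*e2),ft[2]);print(p,q,np.degrees(np.arctan2(*(q-p)[1::-1])),np.linalg.norm(p-q))
for f in(a,b):
    R=f["view"][:3,:3];print(-R.T@f["view"][:3,3])
w=vision.grab_frame("wrist");R=w["view"][:3,:3];print("wrist cam",-R.T@w["view"][:3,3],R[2]);print(w["mtx"])
print(monitor.state()["time_s"])
```

```text
ridge near/far [ 499.72491558 -169.32919215   81.24965023] [ 601.00104067 -214.83513127   82.10669665] mid [ 550.36297813 -192.08216171   81.67817344] yaw -24.19559613484141
fin top [ 550.61719301 -192.39590121  158.26678162]
[ 570.73933008 -186.30862018  158.26678162] [ 528.76902999 -198.79972621  158.26678162] -163.42606085267042 43.78965425432461
[ 527.52657759 -204.15232674  158.26678162] [ 574.13442037 -182.41276648  158.26678162] 25.0060241393 51.428586295216924
[ 876.94205733  574.1080701  1024.88800367]
[ 178.85304171 -993.14637955 1077.40010617]
wrist cam [178.27444127 549.67597115 384.47929537] [ 0.22067073 -0.10130398 -0.97007316]
[[326.14492267   0.         283.41642706]
 [  0.         326.14492267 214.09761428]
 [  0.           0.           1.        ]]
1.0
```

Both views agree:
- Holder axis is about (550,-192), with the ridges at yaw -24° and z about 81.
- Fin top z is about 158, within the stated 158–162.
- Fin yaw is about 21°, so 45° askew.

I'll move over it with tool yaw heading to -69° and look with the wrist camera.

```bash
python3 -m creep '1.5 -3.5 0.4 0 0 -0.117 -1; 1.5 -3.5 0.4 0 0 -0.117 -1; 1.5 -3.5 0.3 0 0 -0.117 -1; 1.5 -3.5 0.3 0 0 -0.117 -1; 1.5 -3.5 0.3 0 0 -0.117 -1; 1.5 -3.5 0.3 0 0 -0.117 -1; 1.5 -3.5 0.3 0 0 -0.117 -1; 1.5 -3.5 0.3 0 0 -0.117 -1; 1.5 -3.5 0.3 0 0 -0.117 -1; 1.5 -3.5 0.3 0 0 -0.117 -1'
```

```text
time_s: 1.83
ee_pos: [391.7, 163.7, 246.2]
ee_rot: [-179.8, -0.3, -4.2]
force: [0.9, 0.0, -0.2]
gripper_width: 91.4
```

```bash
python3 -m creep '1.6 -3.6 0 0 0 -0.117 -1; 1.6 -3.6 0 0 0 -0.117 -1; 1.6 -3.6 0 0 0 -0.117 -1; 1.6 -3.6 0 0 0 -0.117 -1; 1.6 -3.6 0 0 0 -0.117 -1; 1.6 -3.6 0 0 0 -0.117 -1; 1.6 -3.6 0 0 0 -0.117 -1; 1.6 -3.6 0 0 0 -0.117 -1; 1.6 -3.6 0 0 0 -0.117 -1; 1.4 -3.2 0 0 0 -0.08 -1; 0 0 0 0 0 0 -1'
python3 - <<'E'
from h import *
w=vision.grab_frame("wrist");cv2.imwrite("pics/w1.png",w["img"][:,:,::-1])
print(monitor.state()["ee_pos"],monitor.state()["ee_rot"],models.mark_of("wrist","pot"),models.search_frame("wrist","pot"))
np.savez("w1.npz",mtx=w["mtx"],view=w["view"],img=w["img"])
print(proj(w,np.array([550.4,-192,158])))
E
```

```text
time_s: 2.75
ee_pos: [555.9, -219.0, 248.9]
ee_rot: [-179.4, -0.9, -73.2]
force: [-0.4, 0.4, -0.1]
gripper_width: 91.2
[ 554.645072   -216.54385633  248.88632108] [-179.47542857   -0.71611867  -73.01932548] [{'at': [255.5, 191.1], 'confidence': 0.8}] [{'rect': [218.4, 170.5, 281.1, 244.3], 'confidence': 0.97}]
[247.9870358  213.97463041]
```

View pics/w1.png

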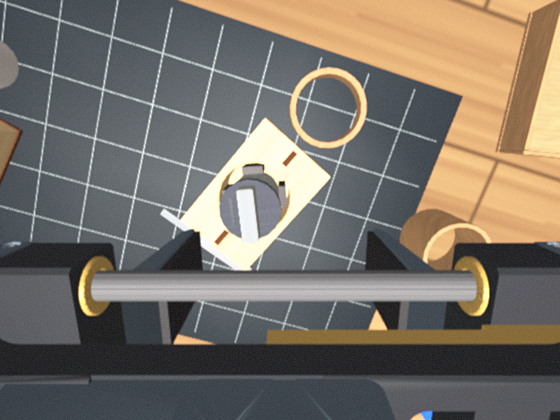

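The wrist view shows the proud pot with its bright fin at about (247,215). The ridges are at (290,158) and (220,237), and nothing crowds the fin. Next I'll measure from an enlargement.

Run:
```python
from h import *
w=dict(np.load("w1.npz"));c=w["img"][105:275,165:345,::-1]
g=cv2.resize(np.ascontiguousarray(c),None,fx=3.5,fy=3.5,interpolation=cv2.INTER_CUBIC);cv2.imwrite("pics/w1c.png",g)
hsv=cv2.cvtColor(np.ascontiguousarray(w["img"]),cv2.COLOR_RGB2HSV)
m=((hsv[...,1]<60)&(hsv[...,2]>150)).astype(np.uint8);m[:,:225]=0;m[:185]=0;m[245:]=0;m[:,270:]=0
n,l,s,ce=cv2.connectedComponentsWithStats(m);i=1+s[1:,4].argmax();r=cv2.minAreaRect(np.argwhere(l==i)[:,::-1].astype(np.float32))
print(r,s[i]);bp=cv2.boxPoints(r);print(np.array([onz(w,p,159) for p in bp]).round(1))
print(onz(w,r[0],159))
m=((hsv[...,2]<150)&(hsv[...,1]>110)&((hsv[...,0]<15)|(hsv[...,0]>170))).astype(np.uint8)
n,l,s,ce=cv2.connectedComponentsWithStats(m[130:250,200:310])
R=[]
for j in range(1,n):
    if s[j,4]>12:
        p=ce[j]+[200,130];print("ridge?",p,s[j,4],onz(w,p,81))
```

```text
((247.0, 216.0), (56.0, 44.0), 90.0) [ 225  188   45   57 1256]
[[ 566.1 -168.6  159. ]
 [ 576.3 -202.6  159. ]
 [ 530.6 -215.8  159. ]
 [ 520.1 -180.4  159. ]]
[ 548.77186094 -191.69995179  159.        ]
```

View pics/w1c.png

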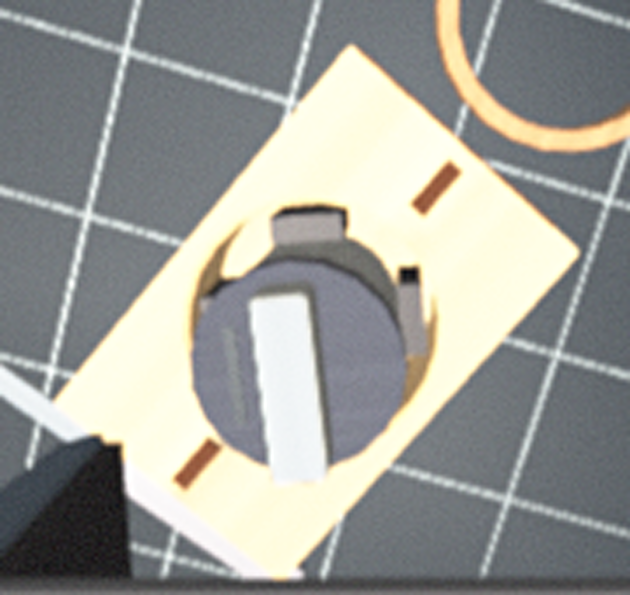

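Run:
```python
from h import *
w=dict(np.load("w1.npz"))
U=lambda x,y:(165+x/3.5-.36,105+y/3.5-.36)
f=np.array([onz(w,U(*p),159) for p in [(250,297),(307,292),(327,478),(275,482)]])
d=(f[0]+f[1]-f[2]-f[3])/2
print("fin",f.mean(0),np.degrees(np.arctan2(d[1],d[0])),np.linalg.norm(d),np.linalg.norm(f[0]-f[1]))
r1,r2=onz(w,U(437,188),81),onz(w,U(198,464),81);d=r1-r2
print("ridge",r1,r2,(r1+r2)/2,np.degrees(np.arctan2(d[1],d[0])),np.linalg.norm(d))
# edges of long sides
for p,q in[((58,400),(350,45)),((300,575),(578,255))]:
    a,b=onz(w,U(*p),80),onz(w,U(*q),80);d=b-a;print(np.degrees(np.arctan2(d[1],d[0])),a,b)
print(monitor.state()["ee_pos"],monitor.state()["ee_rot"],monitor.state()["qpos"])
```

```text
fin [ 549.04489904 -192.04126494  159.        ] 22.04099975227666 45.13613160011249 13.204702892882475
ridge [ 599.36189153 -215.43207848   81.        ] [ 497.1653047 -169.2327005   81.       ] [ 548.26359811 -192.33238949   81.        ] -24.32600393775731 112.15402304690353
-24.194904273230016 [ 504.5333785  -123.10950017   80.        ] [ 630.74808768 -179.81914771   80.        ]
-23.128812461467756 [ 470.09503656 -209.38142723   80.        ] [ 592.53389019 -261.67881255   80.        ]
[ 553.49051529 -213.09173657  249.369776  ] [-179.48579588   -0.60930406  -72.78280452] [-22.08503296  18.44813501  84.31314217  -0.14993336  76.45492963
  50.72915632]
```

All three views agree: axis is about (549,-192), fin yaw 22° and holder yaw -24.2°, so the turn is about -46°. Aligning next.

```bash
cat > s.py <<'E'
from h import *
from scipy.spatial.transform import Rotation as Ro
import sys
yaw=float(sys.argv[1]) ; s=monitor.state()
R=Ro.from_euler("xyz",s["ee_rot"],degrees=True);T=Ro.from_euler("xyz",[180,0,yaw],degrees=True)
print("pos",s["ee_pos"].round(1),"rot",s["ee_rot"].round(2),"rv to target",(T*R.inv()).as_rotvec().round(4),"d(cm)",((np.array([549.2,-192.2,0])-s["ee_pos"])/10).round(2),"F",s["force"].round(1),"T",s["torque"].round(2),"w",s["gripper_width"].round(1),"t",s["time_s"])
E
python3 -m creep '-0.2 1.0 -2 0 0 0.05 -1; -0.2 1.0 -2 0 0 0.04 -1; 0 0 -2 0 0 0 -1; 0 0 0 0 0 0 -1; 0 0 0 0 0 0 -1'; python3 s.py -68
```

```text
time_s: 3.32
ee_pos: [547.5, -185.3, 190.9]
ee_rot: [-179.3, -0.6, -66.8]
force: [0.1, 0.9, 0.0]
gripper_width: 91.5Traceback (most recent call last):
  File "s.py", line 6, in <module>
    print("pos",s["ee_pos"].round(1),"rot",s["ee_rot"].round(2),"rv to target",(T*R.inv()).as_rotvec().round(4),"d(cm)",((np.array([549.2,-192.2,0])-s["ee_pos"])/10).round(2),"F",s["force"].round(1),"T",s["torque"].round(2),"w",s["gripper_width"].round(1),"t",s["time_s"])
                                                                                                                                                                                                                                    ^^^^^^^^^^^^^^^^^^^^^^^^
AttributeError: 'float' object has no attribute 'round'
```

```bash
sed -i 's/s\["gripper_width"\].round(1)/round(s["gripper_width"],1)/' s.py; python3 s.py -68
```

```text
pos [ 547.5 -185.3  190.9] rot [-179.26   -0.65  -66.81] rv to target [ 0.0055  0.0163 -0.0208] d(cm) [  0.17  -0.69 -19.09] F [0.1 0.9 0. ] T [-0.1   0.09 -0.01] w 91.5 t 3.3167
```

```bash
python3 -m creep '0.17 -0.65 -1 0.006 0.016 -0.02 -1; 0 0 0 0 0 0 -1; 0 0 0 0 0 0 -1; 0 0 0 0 0 0 -1'; python3 s.py -68
```

```text
time_s: 3.65
ee_pos: [550.8, -191.2, 184.0]
ee_rot: [-179.8, -0.1, -67.9]
force: [-1.1, 0.0, 0.3]
gripper_width: 91.0
pos [ 550.8 -191.2  184. ] rot [-1.798e+02 -1.200e-01 -6.791e+01] rv to target [ 0.0007  0.0041 -0.0016] d(cm) [ -0.16  -0.1  -18.4 ] F [-1.1  0.   0.3] T [-0.06  0.19 -0.01] w 91.0 t 3.65
```

```bash
python3 -m creep '-0.1 -0.1 -1.5 0 0.004 0 -1; 0 0 -1.5 0 0 0 -1; 0 0 -0.5 0 0 0 -1; 0 0 0 0 0 0 -1; 0 0 0 0 0 0 -1'; python3 s.py -68
```

```text
time_s: 4.07
ee_pos: [552.4, -194.0, 152.0]
ee_rot: [-179.7, -0.3, -68.0]
force: [0.2, 0.3, 0.1]
gripper_width: 91.2
pos [ 552.4 -194.   152. ] rot [-179.67   -0.35  -67.98] rv to target [ 0.0035  0.0076 -0.0003] d(cm) [ -0.32   0.18 -15.2 ] F [0.2 0.3 0.1] T [-0.06  0.14  0.03] w 91.2 t 4.0667
```

```bash
python3 -m creep '-0.3 0.15 -1.2 0.003 0.007 0 -1; 0 0 0 0 0 0 -1; 0 0 0 0 0 0 -1'; python3 s.py -68;  python3 -m creep '0 0 0 0 0 0 -1; 0 0 0 0 0 0 -1';python3 -m creep '0 0 0 0 0 0 -1'
```

```text
time_s: 4.32
ee_pos: [550.3, -192.9, 140.9]
ee_rot: [-179.8, -0.1, -68.0]
force: [-0.4, -0.9, 1.1]
gripper_width: 91.3
pos [ 550.3 -192.9  140.9] rot [-1.7985e+02 -1.5000e-01 -6.8000e+01] rv to target [ 0.0014  0.0035 -0.    ] d(cm) [ -0.11   0.07 -14.09] F [-0.4 -0.9  1.1] T [-0.1   0.17 -0.01] w 91.3 t 4.3167
time_s: 4.48
ee_pos: [550.4, -192.9, 141.1]
ee_rot: [-179.8, -0.2, -68.0]
force: [0.1, -0.0, -0.1]
gripper_width: 91.5
time_s: 4.57
ee_pos: [550.5, -192.9, 141.4]
ee_rot: [-179.8, -0.2, -68.0]
force: [0.9, -0.2, 0.0]
gripper_width: 91.5
```

```bash
python3 -m creep '-0.1 0.07 -0.1 0.001 0.003 0 1; 0 0 0 0 0 0 1; 0 0 0 0 0 0 1; 0 0 0 0 0 0 1; 0 0 0 0 0 0 1; 0 0 0 0 0 0 1; 0 0 0 0 0 0 1; 0 0 0 0 0 0 1' 45; python3 s.py -68
```

```text
time_s: 5.23
ee_pos: [549.8, -192.3, 141.1]
ee_rot: [-179.9, -0.1, -68.0]
force: [-0.1, -0.9, 0.4]
gripper_width: 40.8
pos [ 549.8 -192.3  141.1] rot [-1.799e+02 -1.000e-01 -6.800e+01] rv to target [ 0.001   0.0022 -0.0001] d(cm) [-6.000e-02  1.000e-02 -1.411e+01] F [-0.1 -0.9  0.4] T [ 0.    0.13 -0.  ] w 40.8 t 5.2333
```

```bash
python3 -m creep '0 0 0 0 0 0 1; 0 0 0 0 0 0 1; 0 0 0 0 0 0 1; 0 0 0 0 0 0 1'; python3 s.py -68
python3 - <<'E'
from h import *
w=vision.grab_frame("wrist");cv2.imwrite("pics/w2.png",w["img"][:,:,::-1])
E
```

```text
time_s: 5.57
ee_pos: [549.7, -192.0, 141.0]
ee_rot: [-179.9, -0.1, -68.0]
force: [-0.5, 3.3, 0.3]
gripper_width: 14.1
pos [ 549.7 -192.   141. ] rot [-1.7992e+02 -6.0000e-02 -6.8000e+01] rv to target [0.0003 0.0017 0.    ] d(cm) [ -0.05  -0.02 -14.1 ] F [-0.5  3.3  0.3] T [0.63 0.35 0.05] w 14.1 t 5.5667
```

View pics/w2.png

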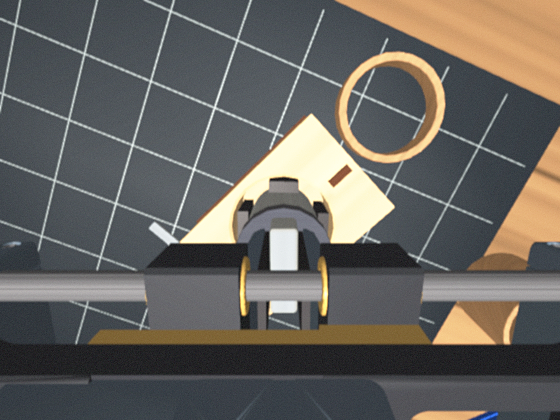

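The fin is held: the opening is 14.1 mm and it sits centred at (285,265) between the fingers. I'll twist clockwise while sinking, at about 2 mm and 3.7° per row.

```bash
python3 -m creep '0 0 -0.2 0 0 -0.065 1; 0 0 -0.2 0 0 -0.065 1; 0 0 -0.2 0 0 -0.065 1; 0 0 -0.2 0 0 -0.065 1' 50; python3 s.py -114.2
```

```text
time_s: 5.95
ee_pos: [551.0, -192.0, 137.3]
ee_rot: [-179.7, -0.2, -83.3]
force: [-1.3, 1.3, 4.9]
gripper_width: 13.5
pos [ 551.  -192.   137.3] rot [-179.68   -0.23  -83.27] rv to target [ 0.0049  0.005  -0.5398] d(cm) [ -0.18  -0.02 -13.73] F [-1.3  1.3  4.9] T [0.17 0.6  0.31] w 13.5 t 5.95
```

```bash
python3 -m creep '-0.1 0 -0.35 0.003 0.003 -0.05 1; -0.05 0 -0.35 0.002 0.002 -0.05 1; 0 0 -0.35 0 0 -0.05 1; 0 0 -0.35 0 0 -0.05 1' 50; python3 s.py -114.2
```

```text
time_s: 6.28
ee_pos: [551.7, -192.6, 130.7]
ee_rot: [-179.5, -0.1, -95.2]
force: [-3.0, 0.4, 8.4]
gripper_width: 13.7
pos [ 551.7 -192.6  130.7] rot [-1.7949e+02 -1.3000e-01 -9.5180e+01] rv to target [ 0.0044  0.0081 -0.332 ] d(cm) [ -0.25   0.04 -13.07] F [-3.   0.4  8.4] T [0.34 0.95 0.19] w 13.7 t 6.2833
```

```bash
python3 -m creep '-0.2 0 -0.45 0.004 0.008 -0.04 1; -0.1 0 -0.45 0.002 0.002 -0.04 1; -0.1 0 -0.45 0 0 -0.04 1; 0 0 -0.45 0 0 -0.04 1' 50; python3 s.py -114.2
```

```text
time_s: 6.62
ee_pos: [551.4, -192.7, 121.5]
ee_rot: [-179.4, 0.1, -104.7]
force: [-2.3, 2.9, 10.2]
gripper_width: 13.8
pos [ 551.4 -192.7  121.5] rot [-1.7940e+02  1.2000e-01 -1.0475e+02] rv to target [ 0.0016  0.0106 -0.165 ] d(cm) [ -0.22   0.05 -12.15] F [-2.3  2.9 10.2] T [0.45 1.04 0.11] w 13.8 t 6.6167
```

```bash
python3 -m creep '-0.2 0 -0.35 0.002 0.01 -0.05 1; -0.1 0 -0.3 0 0.003 -0.05 1; 0 0 -0.25 0 0 -0.04 1' 50; python3 s.py -114.2
```

```text
time_s: 6.87
ee_pos: [551.2, -192.8, 117.8]
ee_rot: [-179.6, 0.1, -113.1]
force: [-1.5, 2.5, 7.7]
gripper_width: 13.8
pos [ 551.2 -192.8  117.8] rot [-1.7965e+02  6.0000e-02 -1.1308e+02] rv to target [ 0.0015  0.0061 -0.0196] d(cm) [ -0.2    0.06 -11.78] F [-1.5  2.5  7.7] T [0.38 0.85 0.14] w 13.8 t 6.8667
```

Now I'll press gently with the last bit of turn and watch the vertical force for bottoming.

```bash
python3 -m creep '-0.2 0.05 -0.3 0.001 0.006 -0.02 1; 0 0 -0.25 0 0 0 1; 0 0 -0.25 0 0 0 1' 50; python3 s.py -114.2; python3 -m creep '-0.1 0 -0.3 0 0 0 1; 0 0 -0.3 0 0 0 1'; python3 s.py -114.2
```

```text
time_s: 7.12
ee_pos: [551.1, -192.6, 116.6]
ee_rot: [-179.6, 0.0, -114.3]
force: [-4.4, 1.7, 15.9]
gripper_width: 13.4
pos [ 551.1 -192.6  116.6] rot [-1.7959e+02  1.0000e-02 -1.1433e+02] rv to target [0.0028 0.0065 0.0023] d(cm) [ -0.19   0.04 -11.66] F [-4.4  1.7 15.9] T [ 0.41  1.53 -0.01] w 13.4 t 7.1167
time_s: 7.28
ee_pos: [551.1, -192.6, 116.6]
ee_rot: [-179.3, 0.1, -114.3]
force: [-4.7, 2.0, 16.4]
gripper_width: 13.9
pos [ 551.1 -192.6  116.6] rot [-1.7934e+02  5.0000e-02 -1.1435e+02] rv to target [0.0039 0.0108 0.0025] d(cm) [ -0.19   0.04 -11.66] F [-4.7  2.  16.4] T [ 0.47  1.64 -0.05] w 13.9 t 7.2833
```

It stops at 116.6, a drop of 24.4 mm against the stated 22–26. Pad friction alone could give 15 N, so I'll press harder to confirm it's on the floor.

```bash
python3 -m creep '-0.15 0 -0.6 0.003 0.008 0 1; 0 0 -0.6 0 0 0 1' 50; python3 s.py -114.2; python3 -m creep '0 0 -0.7 0 0 0 1; 0 0 -0.7 0 0 0 1'; python3 s.py -114.2;python3 - <<'E'
from h import *
for c,(x,y) in(("scene",(238,230)),("side",(319,186))):
    f=vision.grab_frame(c);np.savez(c+"2.npz",**{k:f[k] for k in("img","mtx","view")})
    cv2.imwrite(f"pics/{c}2.png",cv2.resize(np.ascontiguousarray(f["img"][y-38:y+38,x-38:x+38,::-1]),(390,390),interpolation=cv2.INTER_CUBIC))
E
```

```text
time_s: 7.45
ee_pos: [551.6, -192.6, 116.5]
ee_rot: [-179.4, 0.1, -114.3]
force: [-10.9, 3.5, 34.4]
gripper_width: 13.8
pos [ 551.6 -192.6  116.5] rot [-1.7935e+02  1.1000e-01 -1.1435e+02] rv to target [0.0029 0.0111 0.0026] d(cm) [ -0.24   0.04 -11.65] F [-10.9   3.5  34.4] T [ 0.79  2.94 -0.06] w 13.8 t 7.45
time_s: 7.62
ee_pos: [551.8, -192.7, 116.4]
ee_rot: [-179.0, 0.1, -114.3]
force: [-10.3, 3.9, 37.5]
gripper_width: 13.5
pos [ 551.8 -192.7  116.4] rot [-1.7898e+02  1.2000e-01 -1.1433e+02] rv to target [0.0054 0.017  0.0024] d(cm) [ -0.26   0.05 -11.64] F [-10.3   3.9  37.5] T [ 0.87  2.65 -0.1 ] w 13.5 t 7.6167
```

At 37 N it does not move any further, so it is on the floor. I'll relax the load, open, and lift straight up.

```bash
python3 -m creep '0 0 0 0 0 0 1; 0 0 0 0 0 0 1'; python3 s.py -114.2; python3 -m creep '0 0 0 0 0 0 -1; 0 0 0 0 0 0 -1; 0 0 0 0 0 0 -1; 0 0 0 0 0 0 -1; 0 0 0 0 0 0 -1; 0 0 0 0 0 0 -1; 0 0 0 0 0 0 -1'; python3 s.py -114.2
```

```text
time_s: 7.88
ee_pos: [550.6, -192.3, 117.9]
ee_rot: [-178.9, 0.1, -114.3]
force: [2.6, 0.6, -5.7]
gripper_width: 14.0
pos [ 550.6 -192.3  117.9] rot [-1.7895e+02  1.2000e-01 -1.1433e+02] rv to target [0.0057 0.0176 0.0024] d(cm) [-1.400e-01  1.000e-02 -1.179e+01] F [ 2.6  0.6 -5.7] T [-0.09 -0.   -0.01] w 14.0 t 7.8833
time_s: 8.47
ee_pos: [551.7, -192.9, 116.2]
ee_rot: [-179.0, 0.1, -114.3]
force: [0.5, 0.4, 0.1]
gripper_width: 57.5
pos [ 551.7 -192.9  116.2] rot [-1.7895e+02  9.0000e-02 -1.1433e+02] rv to target [0.006  0.0174 0.0022] d(cm) [ -0.25   0.07 -11.62] F [0.5 0.4 0.1] T [0.04 0.14 0.03] w 57.5 t 8.4667
```

On relaxing, the tool sprang up to 117.9 with -5.7 N on it, so the pot may have lifted by about 1 mm. I'll regrip, press it home again, and release while still pressing lightly.

```bash
python3 -m creep '0 0 0 0 0.01 0 1; 0 0 0 0 0 0 1; 0 0 0 0 0 0 1; 0 0 0 0 0 0 1; 0 0 0 0 0 0 1; 0 0 0 0 0 0 1; 0 0 0 0 0 0 1; 0 0 0 0 0 0 1; 0 0 0 0 0 0 1; 0 0 0 0 0 0 1' 50; python3 s.py -114.2; python3 -m creep '0 0 -0.3 0 0 0 1; 0 0 -0.3 0 0 0 1'; python3 s.py -114.2
```

```text
time_s: 9.3
ee_pos: [551.9, -192.8, 116.0]
ee_rot: [-179.5, -0.1, -114.3]
force: [0.2, -0.5, -0.7]
gripper_width: 13.7
pos [ 551.9 -192.8  116. ] rot [-1.7953e+02 -1.5000e-01 -1.1434e+02] rv to target [0.0057 0.0064 0.0024] d(cm) [ -0.27   0.06 -11.6 ] F [ 0.2 -0.5 -0.7] T [ 0.04  0.12 -0.  ] w 13.7 t 9.3
time_s: 9.47
ee_pos: [552.5, -193.0, 114.5]
ee_rot: [-179.4, -0.1, -114.3]
force: [-7.1, 2.4, 25.6]
gripper_width: 13.6
pos [ 552.5 -193.   114.5] rot [-1.7938e+02 -1.4000e-01 -1.1434e+02] rv to target [0.0066 0.0089 0.0024] d(cm) [ -0.33   0.08 -11.45] F [-7.1  2.4 25.6] T [ 0.62  1.83 -0.04] w 13.6 t 9.4667
```

It had lifted about 1.5 mm and is now back at the floor. I'll press once more, then open under light load.

```bash
python3 -m creep '0 0 -0.5 0 0 0 1; 0 0 -0.5 0 0 0 1'; python3 s.py -114.2; python3 -m creep '0 0 -0.2 0 0 0 1; 0 0 -0.15 0 0 0 1; 0 0 -0.12 0 0 0 1'; python3 s.py -114.2
```

```text
time_s: 9.63
ee_pos: [552.6, -193.0, 114.5]
ee_rot: [-179.2, -0.1, -114.3]
force: [-7.7, 2.1, 26.0]
gripper_width: 13.9
pos [ 552.6 -193.   114.5] rot [-1.7917e+02 -1.2000e-01 -1.1434e+02] rv to target [0.0079 0.0124 0.0024] d(cm) [ -0.34   0.08 -11.45] F [-7.7  2.1 26. ] T [0.79 2.1  0.01] w 13.9 t 9.6333
time_s: 9.88
ee_pos: [552.3, -192.9, 114.6]
ee_rot: [-179.0, -0.1, -114.3]
force: [-1.9, 0.4, 7.5]
gripper_width: 13.9
pos [ 552.3 -192.9  114.6] rot [-1.7901e+02 -1.0000e-01 -1.1434e+02] rv to target [0.0087 0.015  0.0025] d(cm) [ -0.31   0.07 -11.46] F [-1.9  0.4  7.5] T [ 0.39  0.96 -0.04] w 13.9 t 9.8833
```

```bash
python3 -m creep '0 0 -0.1 0 0 0 -1; 0 0 -0.05 0 0 0 -1; 0 0 0 0 0 0 -1; 0 0 0 0 0 0 -1; 0 0 0 0 0 0 -1; 0 0 0 0 0 0 -1; 0 0 0 0 0 0 -1; 0 0 0 0 0 0 -1'; python3 s.py -114.2
```

```text
time_s: 10.55
ee_pos: [552.7, -194.1, 112.1]
ee_rot: [-178.9, -0.2, -114.3]
force: [0.9, -0.2, -0.1]
gripper_width: 64.1
pos [ 552.7 -194.1  112.1] rot [-178.95   -0.2  -114.32] rv to target [0.0107 0.0153 0.002 ] d(cm) [ -0.35   0.19 -11.21] F [ 0.9 -0.2 -0.1] T [-0.06  0.15  0.03] w 64.1 t 10.55
```

No force remains and the fingers are wide open. I'll lift and check.

```bash
python3 -m creep '0 0 1 0 0 0 -1; 0 0 1.5 0 0 0 -1; 0 0 3 0 0 0 -1; 0 0 3 0 0 0 -1; 0 0 3 0 0 0 -1; 0 0 2 0 0 0 -1; 0 0 0 0 0 0 -1; 0 0 0 0 0 0 -1; 0 0 0 0 0 0 -1; 0 0 0 0 0 0 -1'
python3 - <<'E'
from h import *
w=vision.grab_frame("wrist");np.savez("w3.npz",mtx=w["mtx"],view=w["view"],img=w["img"]);cv2.imwrite("pics/w3.png",w["img"][:,:,::-1])
E
```

```text
time_s: 11.38
ee_pos: [549.4, -190.9, 252.8]
ee_rot: [-179.4, -0.0, -114.3]
force: [-1.0, 1.0, 0.4]
gripper_width: 91.2
```

View pics/w3.png

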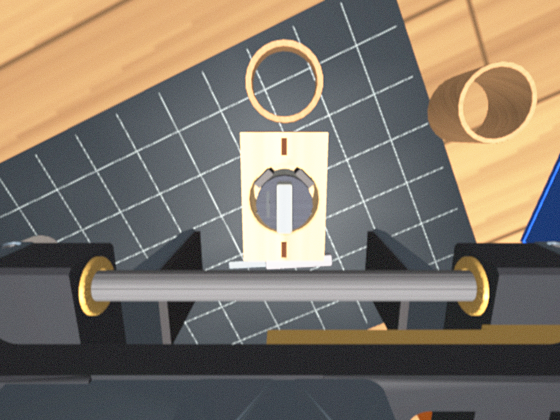

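The fin at (285,208) now lies in line with the ridges at (284,147) and (284,249). I'll measure the angle, then take a second wrist view and the fixed cameras for height.

```bash
python3 -m creep '-3 1.4 0 0 0 0 -1; -3 1.4 0 0 0 0 -1; -3 1.4 0 0 0 0 -1; 0 0 0 0 0 0 -1; 0 0 0 0 0 0 -1; 0 0 0 0 0 0 -1; 0 0 0 0 0 0 -1'
python3 - <<'E'
from h import *
w=vision.grab_frame("wrist");np.savez("w4.npz",mtx=w["mtx"],view=w["view"],img=w["img"])
v=dict(np.load("w3.npz"))
def C(f,x,y): return cv2.resize(np.ascontiguousarray(f["img"][y:y+150,x:x+110,::-1]),None,fx=3.5,fy=3.5,interpolation=cv2.INTER_CUBIC)
p=proj(w,np.array([549.3,-192.2,110])).astype(int);print(p)
x,y=p[0]-55,max(p[1]-85,0);print(x,y)
cv2.imwrite("pics/w34.png",np.hstack([C(v,230,120),C(w,x,y)]))
a=vision.grab_frame("scene");b=vision.grab_frame("side")
def crop(f,x,y,r=38): return cv2.resize(np.ascontiguousarray(f["img"][y-r:y+r,x-r:x+r,::-1]),(390,390),interpolation=cv2.INTER_CUBIC)
cv2.imwrite("pics/A2.png",np.hstack([crop(a,238,230),crop(b,319,186)]))
cv2.imwrite("pics/side3.png",b["img"][:,:,::-1])
E
```

```text
time_s: 12.02
ee_pos: [452.5, -146.2, 242.2]
ee_rot: [179.5, -0.1, -114.3]
force: [1.1, -0.1, 0.1]
gripper_width: 91.1
[284  83]
229 0
```

View pics/w34.png

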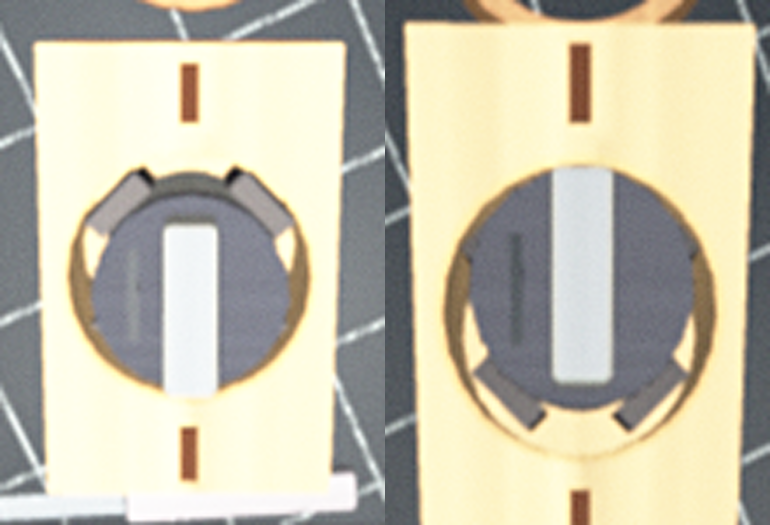

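View pics/A2.png

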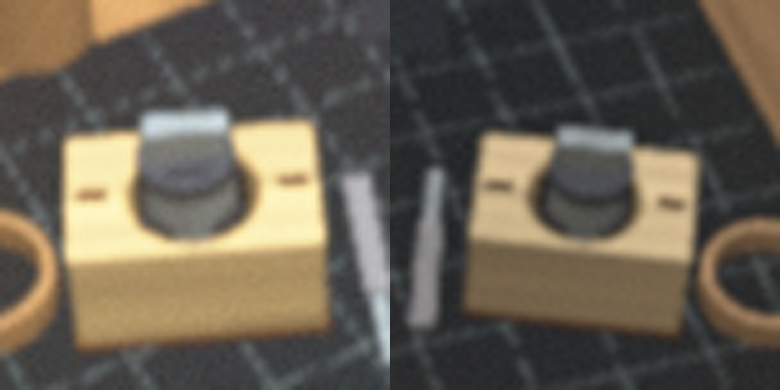

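```bash
python3 - <<'E'
from h import *
v=dict(np.load("w3.npz"));w=dict(np.load("w4.npz"))
V=lambda x,y:(230+x/3.5-.36,120+y/3.5-.36); W=lambda x,y:(229+(x-385)/3.5-.36,y/3.5-.36)
f=[tri(v,V(*p),w,W(*q)) for p,q in[((190.5,224),(582,170)),((190.5,395),(582.5,380))]]
r=tri(v,V(189,93),w,W(580,83));print("fin ends",f,"ridge",r)
d=f[0]-f[1];print("fin yaw",np.degrees(np.arctan2(d[1],d[0])))
a,b=onz(v,V(189,93),81),onz(v,V(189,453),81);d=a-b;print("holder yaw",np.degrees(np.arctan2(d[1],d[0])))
print("fin above ridge", (f[0]+f[1])[2]/2-r[2])
for z in(134,136,138):
  print(z,[np.linalg.norm(onz(v,V(190.5,224),z)-onz(v,V(190.5,395),z)),np.linalg.norm(onz(w,W(582,170),z)-onz(w,W(582.5,380),z))])
E
python3 s.py -114
```

```text
fin ends [array([ 570.49050422, -202.31119228,  131.49143655]), array([ 529.41868773, -183.8351521 ,  134.61116048])] ridge [ 599.31303952 -215.01592467   81.39887205]
fin yaw -24.220462702416214
holder yaw -24.30582224055005
fin above ridge 51.65242645772116
134 [np.float64(45.582810804597294), np.float64(44.45652294069309)]
136 [np.float64(45.26846450995084), np.float64(44.13677912195355)]
138 [np.float64(44.9541182153043), np.float64(43.8170353032138)]
pos [ 452.9 -146.4  242.4] rot [ 1.7952e+02 -1.3000e-01 -1.1433e+02] rv to target [-0.0014 -0.0085  0.0057] d(cm) [  9.63  -4.58 -24.24] F [-0.2 -0.6  0.3] T [-0.03  0.13  0.01] w 91.0 t 12.1667
```

The fin yaw is -24.2° against -24.3° for the holder. The fin top reads about 133 mm against 136 nominal, which is no sign of standing proud, and pressing met the floor. The robot is clear, so I'm handing in.

```bash
python3 -c "
from workcell import job
print(job.job_done())"
```

```text
the job is handed in; nothing more can be done
None
```

The proud pot is down on the floor of its holder with its fin in line, and the job is handed in. I gripped the fin at 45–50 N, turned it about 46° clockwise while sinking it about 24 mm, pressed it onto the floor and let go.

**Mended along the way:** when I first relaxed the load, the arm sprang back and lifted the pot about 1.5 mm. I regripped, pressed it down again and opened the fingers while still pressing lightly.

**Last checks:**
- **Alignment:** the fin's yaw is -24.2° and the holder's is -24.3°.
- **Depth:** on the first press the pot held at 37 N without moving further; after the mend it held at 26 N. After release, two wrist-camera views put the fin top at about 133 mm. That is 3 mm under the 136 mm nominal, which I put down to measuring error, and it gives no sign of the pot standing proud.
- **Robot:** it was clear and read no contact force, with the clock at about 12 s.
- **Other pot:** I never approached it, and did not check it again in close-up afterwards.

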